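Put the mended lidded tea cups back together

ROBOT

A 7-joint arm with a two-finger parallel gripper is mounted at the origin on the work surface. World frame = base frame: x ahead of the robot, y to its left, z up, the work surface at z = 0. Lengths are in mm, angles in rad, forces in N, time in s.
With the tool pointing down it reaches from about 400 to 875 mm from the base axis. Payload 19.3 kg.
Tool frame: the origin (TCP) lies at the very end of the fingers, on their centre line; the grasp point (between the pads) lies 19 mm behind it (grip_point_offset is the z of the grasp point in the tool frame, in mm); z points along the fingers, y is the line along which they close (so a half turn about z gives the same grasp; the last joint's range is limited). The gripper opens to 85 mm and grips with 20 to 120 N. Pads are 22 mm wide; open, the fingers measure 114 mm over their backs; the gripper's body (76 mm by 85 mm) begins 54 mm behind the grasp point. The pads swing forward as they close: fully open they stand 13 mm farther back than shut.
Start: joints at [1.117, 0.521, -0.036, 1.599, 0.021, 1.021, -0.113], TCP at [234.001, -579.533, 231.291] pointing down, gripper open.
Joint ranges: [-2.91, 2.91], [-0.3, 2.13], [-1.5, 1.42], [0.17, 2.43], [-1.26, 4.41], [0.16, 1.93], [-2.52, 2.52]. Speed limits (rad/s): [1.89, 1.89, 2.39, 2.39, 3.01, 3.01, 3.01].

INTERFACE

Orientations are given as a 3x3 rotation matrix whose columns are the frame's x, y, z axes.
In Python, from workcell import movep, movel, goto_joints, open_gripper, clamp, wait, inverse_kinematics, read_state, camera, PlanningError, finish_job, grip_point_offset gives the robot as it stands. Calls block until the motion is done:
- movep(position, orientation): joint-space move of the TCP to a pose.
- movel(position, frame=None, max_speed=150, guard=None): straight line of the TCP; frame=None keeps the orientation; max_speed is the mean speed in mm/s. With guard (N) it stops when the force on the tool has changed by that much, and returns True; else False.
- goto_joints(angles): joint-space move.
- open_gripper() and clamp(): open the fingers fully, or close them until they stop; the grip force is fixed at half the most.
- wait(seconds).
- inverse_kinematics(position, orientation): joint angles nearest the present ones, or None.
- read_state(): the state.
- camera(name): name is "side" or "top"; returns a dict with "image" (420x560x3 uint8, blue, green, red), "range_z" (420x560 float32, mm along the optical axis (not along the pixel's ray), 0 where there is no reading), "fx", "fy", "cx", "cy" (pixels), "dist_coeffs" ([k1, k2, p1, p2, k3] as OpenCV has them; the pictures are not rectified), "cam_to_world" (4x4, takes a point from camera to world coordinates). Camera axes: x right, y up, looking along -z (the intrinsics and any distortion apply to the point x, -y, -z); pixel columns grow to the right and rows downward; lengths in mm; the calibration is good to about 2 mm. A picture is of the moment at which its call begins.
A pose or a line that the arm cannot do raises PlanningError and nothing moves.
- finish_job(): hands the job in; it is judged then, once.
The state is a dict: "time": time; "qpos": joint angles; "qvel": joint speeds; "joint_efforts": joint torques, N m; "eef_pos": TCP position; "tool_rot": TCP orientation; "ft_force": force on the tool from outside, world axes, zero at the start; "torque": the same for the moment, N m; "finger_gap": finger opening in mm; "gripper_force": force on a finger pad.
Only numpy, scipy, OpenCV 4.12 (cv2) and the standard library are available. Lean on these libraries where they do the work, as an engineer would, in place of code of your own. Each camera call takes 0.05 s, during which the arm holds its last target. There are 200 camera calls.

TASK

Put the two mended tea cups back together with their own parts: first stand the wide cup upright in the middle of the large wooden saucer and the tall cup upright in the middle of the small one. Only when both cups stand in their saucers, set the wide lid squarely home on the wide cup and the small lid squarely home on the tall cup. It is freshly mended pottery, so set things down gently and drop nothing, and leave the brush pot, the mug and the glue bottle where they are.

Things in the scene. Friction and masses are not known exactly. Their poses are not given: they have to be found in the camera images.
- wide_cup_mid (a point): Wide low white porcelain cup with thin gold mending lines, standing upright, loose, about 0.16 kg: 54 mm high, 62 mm across 14 mm above its foot, 66 mm across at the rim, foot 48 mm across, wall 4 mm, mouth 58 mm across inside. The point is on its axis, half-way up (27 mm above its underside); z is up along the axis. It is taken across its outside from above.
- tall_cup_mid (a point): Tall narrow white porcelain cup with a gold mending line, standing upright, loose, about 0.14 kg: 70 mm high, 50 mm across 12 mm above its foot, 52 mm across at the rim, foot 42 mm across, wall 4 mm, mouth 44 mm across inside. The point is on its axis, half-way up (35 mm above its underside); z is up along the axis. It is taken across its outside from above.
- wide_lid_mid (a point): White porcelain lid of the wide cup, lying right way up, loose, about 0.08 kg, 30 mm high in all: from below, a round plug 7 mm deep and 47 to 49 mm across that goes into the cup's mouth, a flange 68 mm across and 7 mm thick that rests on the cup's rim, and a broad low knob 28 mm across and 16 mm tall to hold it by. The point is on its axis half-way up (15 mm above its underside, 15 mm below the knob's top); z is up. Seated, its underside is 7 mm below the cup's rim.
- small_lid_mid (a point): White porcelain lid of the tall cup, lying right way up, loose, about 0.055 kg, 37 mm high in all: from below, a round plug 7 mm deep and 34 to 36 mm across that goes into the cup's mouth, a flange 54 mm across and 6 mm thick that rests on the cup's rim, and a slim tall knob 18 mm across and 24 mm tall to hold it by. The point is on its axis half-way up (18.5 mm above its underside, 18.5 mm below the knob's top); z is up. Seated, its underside is 7 mm below the cup's rim.
- large_saucer: The larger dark wooden saucer, 120 mm across its rim, 14 mm high, flat inner floor 6 mm above the table and about 94 mm across. Its place changes from start to start but it does not move when touched. The origin is the centre of its underside, on the table; z is up.
- small_saucer: The smaller dark wooden saucer, 94 mm across its rim, 14 mm high, flat inner floor 6 mm above the table and about 73 mm across. Its place changes from start to start but it does not move when touched. The origin is the centre of its underside, on the table; z is up.
- brush_pot: Bystander: loose round metal pot, 76 mm across and 100 mm high, with brushes standing in it to about 155 mm. The origin is the centre of its underside; z is up.
- mug: Bystander: loose white mug with a handle and no lid or gold lines, 76 mm across and 80 mm high. The origin is the centre of its underside; z is up, the handle points along y.
- glue_bottle: Bystander: small loose white plastic glue bottle, 44 mm across and 95 mm high. The origin is the centre of its underside; z is up.

How it is judged:
By the outcome, as a careful person would: the job done as asked, in the order asked, and still so for the second after the job is handed in, with the robot touching nothing.
It also fails if it takes over 128 s, if anything falls off the work surface, if the arm or the gripper's body presses on something with over 40 N, if the wrist force passes 120 N, or if a joint passes its speed limit or range.

## Working session

There is one attempt and no reset: what is moved stays moved. The work goes in short steps, each a Python script; the robot and the scene stay as the last script left them, time stands still between calls to the robot, and variables do not carry over. Pictures are saved under pics/ and viewed, at most 14 in all, crops included, and the job is handed in when it is done.

```bash
ls; mkdir -p pics; python3 - <<'E'
from workcell import *
import cv2,numpy as np
for n in("top","side"):
    c=camera(n); cv2.imwrite(f"pics/{n}0.png",c["image"]); np.savez(f"{n}0.npz",**c)
    print(n,c["fx"],c["fy"],c["cx"],c["cy"],c["dist_coeffs"]); print(np.round(c["cam_to_world"],3))
s=read_state(); print(s["time"],s["eef_pos"],s["tool_rot"],s["finger_gap"],s["ft_force"],grip_point_offset)
E
```

```text
pics
top 533.1739334922507 533.1739334922507 290.7981713546878 211.73759574432154 [0.02658091 0.         0.         0.         0.        ]
[[-1.040000e-01  9.680000e-01 -2.260000e-01  2.401900e+02]
 [-9.950000e-01 -1.010000e-01  2.700000e-02  2.230500e+01]
 [ 3.000000e-03  2.280000e-01  9.740000e-01  1.482069e+03]
 [ 0.000000e+00  0.000000e+00  0.000000e+00  1.000000e+00]]
side 525.5187270760928 525.5187270760928 289.38935797680955 203.29183867560593 [-0.08085582  0.          0.          0.          0.        ]
[[-6.630000e-01  5.880000e-01 -4.630000e-01 -3.078200e+01]
 [-7.480000e-01 -5.110000e-01  4.230000e-01  5.426340e+02]
 [ 1.200000e-02  6.270000e-01  7.790000e-01  1.017011e+03]
 [ 0.000000e+00  0.000000e+00  0.000000e+00  1.000000e+00]]
0.1 [ 233.88758093 -579.26607947  230.77946332] [[ 9.27249135e-01  3.74444710e-01 -4.48759876e-04]
 [ 3.74444973e-01 -9.27248663e-01  9.38046133e-04]
 [-6.48655833e-05 -1.03783835e-03 -9.99999459e-01]] 85.33197311576949 [-0.22699231  0.03168667 -0.26581644] -18.700000000000003
```

View pics/top0.png

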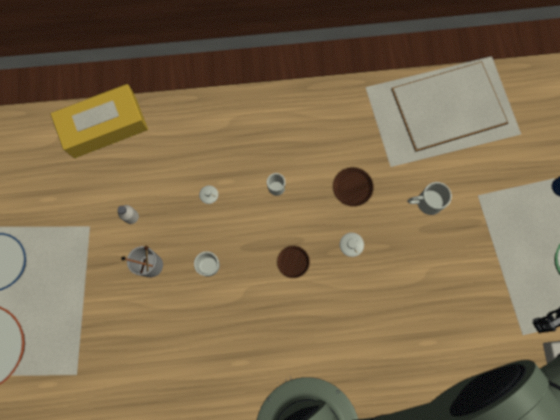

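View pics/side0.png

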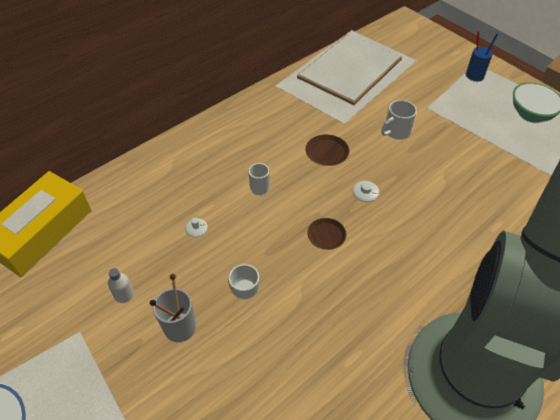

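```bash
cat > vis.py <<'E'
import cv2,numpy as np
def rays(c,uv):
    K=np.array([[c["fx"],0,c["cx"]],[0,c["fy"],c["cy"]],[0,0,1]],float)
    p=cv2.undistortPoints(np.asarray(uv,float).reshape(-1,1,2),K,np.asarray(c["dist_coeffs"],float)).reshape(-1,2)
    d=np.c_[p[:,0],-p[:,1],-np.ones(len(p))]
    return d@c["cam_to_world"][:3,:3].T, c["cam_to_world"][:3,3]
def plane(c,uv,z):
    d,o=rays(c,uv); return o+d*((z-o[2])/d[:,2])[:,None]
def cloud(c):
    v,u=np.mgrid[:420,:560]; d,o=rays(c,np.c_[u.ravel(),v.ravel()])
    return (o+d*np.asarray(c["range_z"],float).reshape(-1,1)).reshape(420,560,3)
def circle(xy):
    """least-squares circle"""
    A=np.c_[2*xy,np.ones(len(xy))]; s=np.linalg.lstsq(A,(xy**2).sum(1),rcond=None)[0]
    return s[:2],np.sqrt(s[2]+s[:2]@s[:2])
def blob(c,mask,seed):
    """outer contour of the mask's component nearest the seed pixel"""
    cs,_=cv2.findContours(mask.astype(np.uint8),cv2.RETR_EXTERNAL,cv2.CHAIN_APPROX_NONE)
    cs=[k for k in cs if len(k)>12]
    return min(cs,key=lambda k:-cv2.pointPolygonTest(k,tuple(map(float,seed)),True))[:,0]
def white(c):
    h=cv2.cvtColor(c["image"],cv2.COLOR_BGR2HSV); return h[...,1]<60
def dark(c): return c["image"].max(2)<100
E
python3 - <<'E'
from vis import *
seeds={"top":dict(wcup=(206,264),tcup=(276,184),wlid=(352,244),slid=(209,194),lsau=(353,186),ssau=(293,261),mug=(433,197),bot=(127,214),pot=(145,262)),
"side":dict(wcup=(244,281),tcup=(259,179),wlid=(366,190),slid=(196,227),lsau=(327,150),ssau=(327,234),mug=(400,120),bot=(120,286),pot=(176,315))}
H=dict(wcup=54,tcup=70,wlid=14,slid=13,lsau=14,ssau=14,mug=80,bot=95,pot=100)
for n in seeds:
    c=dict(np.load(n+"0.npz")); P=cloud(c); w=white(c); d=dark(c)
    t=P[230:300,380:440] if n=="top" else P[300:340,330:370]; print(n,"table z",np.median(t[...,2]),t[...,2].std())
    for k,s in seeds[n].items():
        b=blob(c,d if "sau" in k else w,s); X=plane(c,b+0.0,H[k]); m,r=cv2.minEnclosingCircle(X[:,:2].astype(np.float32)); f,fr=circle(X[:,:2])
        u,v=s; R=P[v-45:v+45,max(u-35,0):u+35].reshape(-1,3); top=R[(abs(R[:,2]-H[k])<5)]
        top=top[np.hypot(*(top[:,:2]-f).T)<65]
        q,qr=cv2.minEnclosingCircle(top[:,:2].astype(np.float32)) if len(top) else ((0,0),0)
        print(k,"sil mec",np.round(m,1),round(2*r,1),"lsq",np.round(f,1),round(2*fr,1),"cloud",len(top),np.round(q,1),round(2*qr,1))
E
```

```text
top table z -0.4621323921886642 94.1861781335644
wcup sil mec [453.4 223.2] 69.8 lsq [453.6 223.5] 65.1 cloud 106 [455.6 225.2] 66.1
tcup sil mec [652.   15.2] 61.8 lsq [652.3  16. ] 54.5 cloud 80 [658.7  17. ] 51.8
wlid sil mec [ 471.7 -176.9] 67.8 lsq [ 471.5 -176.9] 65.3 cloud 304 [ 473.6 -184.2] 109.0
slid sil mec [657.  210.2] 53.1 lsq [657. 210.] 51.0 cloud 176 [651.1 209.9] 88.6
lsau sil mec [ 637.3 -202.1] 116.8 lsq [ 637.8 -202.2] 113.5 cloud 397 [ 638.6 -201.7] 120.3
ssau sil mec [441.4  -9.3] 90.8 lsq [441.1  -9.5] 88.0 cloud 286 [441.2  -8.7] 92.1
mug sil mec [ 566.8 -395.3] 119.2 lsq [ 566.6 -400.6] 92.9 cloud 136 [ 572.1 -418.3] 76.9
bot sil mec [602.8 416.6] 60.3 lsq [602.5 416.1] 48.9 cloud 40 [617.8 432.4] 21.3
pot sil mec [490. 394.] 48.5 lsq [490.2 393.2] 39.7 cloud 148 [474.1 384.4] 76.1
side table z -1.0207829669992634 62.258724429545765
wcup sil mec [448.7 232.6] 83.9 lsq [448.1 230.8] 73.3 cloud 181 [456.  227.1] 67.4
tcup sil mec [639.2  34.6] 100.9 lsq [638.7  32.6] 77.9 cloud 102 [657.7  15.7] 56.3
wlid sil mec [ 470.2 -171.7] 68.5 lsq [ 469.9 -172. ] 65.6 cloud 274 [ 470.6 -174.7] 70.1
slid sil mec [656.9 212.2] 55.5 lsq [656.5 213.2] 51.8 cloud 231 [658.2 213.1] 54.7
lsau sil mec [ 638.2 -200.9] 115.0 lsq [ 637.9 -200.9] 111.7 cloud 232 [ 636.5 -202.3] 123.7
ssau sil mec [441.1  -8.1] 89.2 lsq [441.2  -8.3] 86.9 cloud 226 [440.5  -9.3] 95.2
mug sil mec [ 557.5 -375.2] 158.9 lsq [ 551.3 -377. ] 125.2 cloud 73 [ 571.3 -414.1] 76.6
bot sil mec [584.8 439.6] 86.1 lsq [583.1 440.3] 63.6 cloud 84 [618.3 434.1] 24.8
pot sil mec [454.1 393.7] 116.8 lsq [454.5 393.7] 80.4 cloud 271 [474.3 386. ] 77.8
```

```bash
cat > arm.py <<'E'
from workcell import *
import numpy as np
from vis import *
def rot(th):
    c,s=np.cos(th),np.sin(th); return np.array([[-s,c,0],[c,s,0],[0,0,-1.]])
def st(tag):
    s=read_state(); print(tag,"t%.1f"%s["time"],np.round(s["eef_pos"],1),"gap %.1f"%s["finger_gap"],"F",np.round(s["ft_force"],1),"grip %.1f"%s["gripper_force"]); return s
def pick(xy,z,th,zt):
    """grasp at TCP height z, lift to zt"""
    movep([*xy,zt],rot(th)); movel([*xy,z+20],max_speed=200); print("hit",movel([*xy,z],max_speed=40,guard=8))
    st("at"); clamp(); st("clamped"); movel([*xy,z+8],max_speed=20); movel([*xy,zt],max_speed=150); st("lifted")
def place_down(xy,z,zt,th):
    """carry at zt, lower to just past TCP height z until contact; keeps hold"""
    movel([*xy,zt],rot(th),max_speed=200); movel([*xy,z+12],max_speed=120); h=movel([*xy,z-2],max_speed=12,guard=4); print("contact",h); st("down")
def release(xy,zt):
    open_gripper(); st("open"); p=read_state()["eef_pos"]; movel([p[0],p[1],p[2]+40],max_speed=40); movel([p[0],p[1],zt],max_speed=200)
E
python3 - <<'E'
from arm import *
pts=dict(wcup=(455.8,226),tcup=(658.4,16.5),wlid=(471,-175.5),slid=(657,211),lsau=(637.8,-201.7),ssau=(441,-8.8))
for th in np.radians([-90,-60,-30,0,30,60,90]):
    o=[]
    for k,p in pts.items():
        for z in(16,190):
            q=inverse_kinematics([*p,z],rot(th)); o.append(None if q is None else round(float(q[6]),1))
    print(round(np.degrees(th)),o)
q=inverse_kinematics([*pts["wcup"],190],rot(np.radians(-60))); print(q)
for n in("top","side"):
    c=dict(np.load(n+"0.npz")); P=cloud(c).reshape(-1,3)
    for k,h in(("wlid",30),("slid",37)):
        a=P[(np.hypot(*(P[:,:2]-pts[k]).T)<30)&(P[:,2]>h-6)]; m,r=cv2.minEnclosingCircle(a[:,:2].astype(np.float32)); print(n,k,len(a),np.round(m,1),2*r,a[:,2].max())
E
```

```text
-90 [-2.4, -2.5, -1.7, -1.8, -1.4, -1.4, -2.1, -2.2, -1.4, -1.4, -1.8, -1.8]
-60 [-2.0, -2.0, -1.3, -1.3, -1.0, -0.9, -1.7, -1.7, -0.9, -0.9, -1.4, -1.3]
-30 [-1.6, -1.6, -0.9, -0.9, -0.6, -0.5, -1.2, -1.2, -0.5, -0.5, -1.0, -0.9]
0 [-1.2, -1.3, -0.5, -0.4, -0.2, 0.0, -0.8, -0.7, -0.0, 0.0, -0.7, -0.4]
30 [-0.6, -0.7, -0.1, 0.0, 0.2, 0.5, -0.3, -0.3, 0.4, 0.5, -0.3, 0.1]
60 [0.0, -0.3, 0.4, 0.5, 0.7, 1.0, 0.1, 0.2, 0.8, 0.9, 0.1, 0.6]
90 [0.5, 0.2, 0.9, 1.0, 1.2, 1.4, 0.6, 0.7, 1.3, 1.4, 0.7, 1.0]
[ 0.01062795  0.48874516 -0.78199223  1.91650372  0.43191867  0.91143973
 -2.03170432]
top wlid 70 [ 473.3 -175.8] 27.42323112487793 36.64814017546291
top slid 31 [658.5 210.9] 17.38004493713379 43.05903366030657
side wlid 80 [ 472.3 -175.9] 31.28996467590332 35.8294942494656
side slid 41 [658.6 212.6] 17.545053482055664 39.96469869318855
```

```bash
python3 - <<'E'
from arm import *
th=np.radians(30)
pick((455.8,226),14,th,200)
c=camera("side"); cv2.imwrite("pics/s1.png",c["image"])
E
```

```text
hit False
at t4.7 [455.8 226.1  14. ] gap 85.5 F [ 0.6 -0.8 -0.2] grip 0.0
clamped t5.0 [456.  226.1  14.8] gap 64.3 F [-2.3 -3.5 15.5] grip 62.1
lifted t6.9 [455.5 225.8 199.3] gap 64.3 F [ 1.   0.2 -1.7] grip 66.3
```

View pics/s1.png

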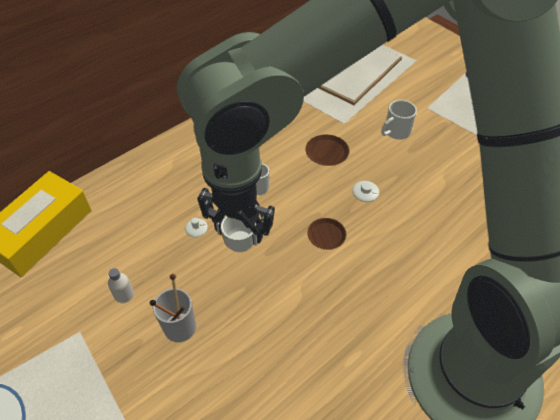

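The picture shows the wide cup held level between the pads at about (240,233); the saucers and the other parts are undisturbed.

```bash
python3 - <<'E'
from arm import *
th=np.radians(30)
xy=(637.8,-201.7)
place_down(xy,20,200,th)
release(xy,200)
c=camera("top"); P=cloud(c).reshape(-1,3)
pick((658.4,16.5),26,th,200)
place_down((441,-8.8),32,200,th); release(xy,200)
movep([450,225,220],rot(th))
for n in("top","side"):
    c=camera(n); cv2.imwrite(f"pics/{n}2.png",c["image"]); np.savez(n+"2.npz",**c)
    P=cloud(c).reshape(-1,3)
    for k,h,p in(("wcup",60,xy),("tcup",76,(441,-8.8))):
        d=np.hypot(*(P[:,:2]-p).T); a=P[(d<60)&(abs(P[:,2]-h)<5)]
        m,r=cv2.minEnclosingCircle(a[:,:2].astype(np.float32)) if len(a) else ((0,0),0); print(n,k,len(a),np.round(m,1),2*r,a[:,2].max())
        a=P[(d<75)&(abs(P[:,2]-14)<4)]; m,r=cv2.minEnclosingCircle(a[:,:2].astype(np.float32)); print("  saucer",len(a),np.round(m,1),2*r)
st("end")
E
python3 -c "
import cv2,numpy as np
a=cv2.imread('pics/top2.png')[130:330,190:460];b=cv2.imread('pics/side2.png')[80:280,170:440]
cv2.imwrite('pics/c2.png',cv2.resize(np.vstack([a,b]),None,fx=1.5,fy=1.5,interpolation=2))"
```

```text
contact True
down t11.8 [ 637.8 -201.7   20.9] gap 64.3 F [-0.4 -0.6  8.3] grip 66.9
open t12.2 [ 637.2 -201.7   20.1] gap 85.5 F [ 0.5  0.4 -0.2] grip 0.0
hit False
at t16.7 [658.4  16.7  26. ] gap 85.4 F [ 0.1 -0.6  0.2] grip 0.0
clamped t17.1 [658.6  16.6  26.5] gap 50.4 F [-1.4  0.1  6.8] grip 61.2
lifted t18.9 [658.1  16.3 199. ] gap 50.0 F [ 0.2  0.1 -2.1] grip 62.2
contact True
down t22.5 [441.   -8.7  32.3] gap 50.2 F [-1.2 -0.7  9.5] grip 62.3
open t23.0 [440.6  -8.8  32. ] gap 85.4 F [-0.6 -0.7 -0. ] grip 0.0
top wcup 101 [ 637.2 -201.5] 66.3422622680664 64.91719399920521
  saucer 390 [ 638.5 -201.6] 119.25946044921875Traceback (most recent call last):
  File "<stdin>", line 15, in <module>
    return umr_maximum(a, axis, None, out, keepdims, initial, where)
ValueError: zero-size array to reduction operation maximum which has no identity
[ WARN:0@0.031] global loadsave.cpp:275 findDecoder imread_('pics/side2.png'): can't open/read file: check file path/integrity
Traceback (most recent call last):
TypeError: 'NoneType' object is not subscriptable
```

```bash
cat > look.py <<'E'
from arm import *
import sys
tag=sys.argv[1]
movep([300,-560,300],rot(np.radians(30)))
for n in("top","side"):
    c=camera(n); cv2.imwrite(f"pics/{n}{tag}.png",c["image"]); np.savez(n+tag+".npz",**c)
    P=cloud(c).reshape(-1,3)
    for k,h,p in(("wcup",60,(637.8,-201.7)),("tcup",76,(441,-8.8))):
        d=np.hypot(*(P[:,:2]-p).T)
        for nm,lo,hi,R in(("rim",h-5,h+5,60),("saucer",10,18,75),("knob",h+10,h+40,40)):
            a=P[(d<R)&(P[:,2]>lo)&(P[:,2]<hi)]
            if len(a)<3: continue
            m,r=cv2.minEnclosingCircle(a[:,:2].astype(np.float32)); print(n,k,nm,len(a),np.round(m,1),round(2*r,1),"z",np.round(np.median(a[:,2]),1))
st("end")
a=cv2.imread(f'pics/top{tag}.png')[130:330,190:460];b=cv2.imread(f'pics/side{tag}.png')[80:280,170:440]
cv2.imwrite(f'pics/c{tag}.png',cv2.resize(np.vstack([a,b]),None,fx=1.5,fy=1.5,interpolation=2))
E
python3 look.py 3
```

```text
top wcup rim 112 [ 637.  -201.4] 65.6 z 59.1
top wcup saucer 394 [ 638.8 -200.7] 119.8 z 12.7
top tcup rim 84 [441.5  -8.8] 51.6 z 74.5
top tcup saucer 287 [441.5  -8.7] 92.2 z 12.5
side wcup rim 110 [ 637.2 -200.7] 69.6 z 57.9
side wcup saucer 168 [ 637.9 -201. ] 118.9 z 12.9
side tcup rim 130 [440.4  -7.3] 55.0 z 73.8
side tcup saucer 157 [440.8  -8.1] 93.6 z 12.1
end t28.8 [ 300.7 -559.6  300.1] gap 85.7 F [ 0.4 -0.   0.3] grip 0.0
```

View pics/c3.png

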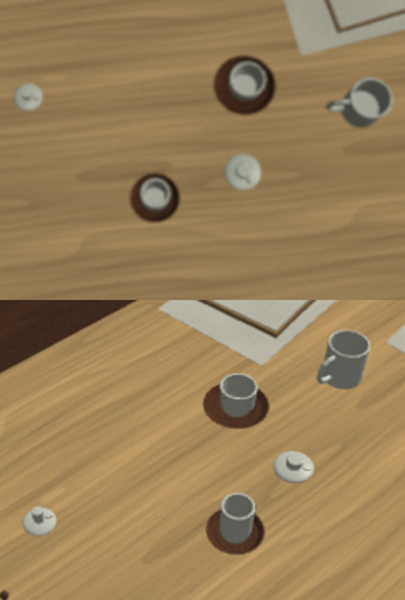

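Both cups stand upright in the middle of their saucers: wide cup at crop (247,80), tall cup at (154,193). The lids are still at (242,172) and (28,97). Next, the wide lid.

```bash
python3 - <<'E'
from arm import *
th=np.radians(30)
pick((472.5,-175.9),17,th,200)
c=camera("side"); cv2.imwrite("pics/s4.png",cv2.resize(c["image"][40:280,200:480],None,fx=2,fy=2))
place_down((637.4,-201.4),70,200,th)
E
```

```text
hit False
at t32.0 [ 472.5 -175.7   17. ] gap 85.2 F [ 0.3 -0.2  0.1] grip 0.0
clamped t32.6 [ 472.6 -176.    17.4] gap 25.7 F [-3.3 -0.4 10. ] grip 58.3
lifted t34.5 [ 472.2 -175.8  199.3] gap 25.0 F [ 0.8 -0.2 -2.1] grip 59.0
contact True
down t37.5 [ 637.4 -201.4   70.6] gap 25.1 F [-1.4 -0.2  8.9] grip 59.8
```

View pics/s4.png

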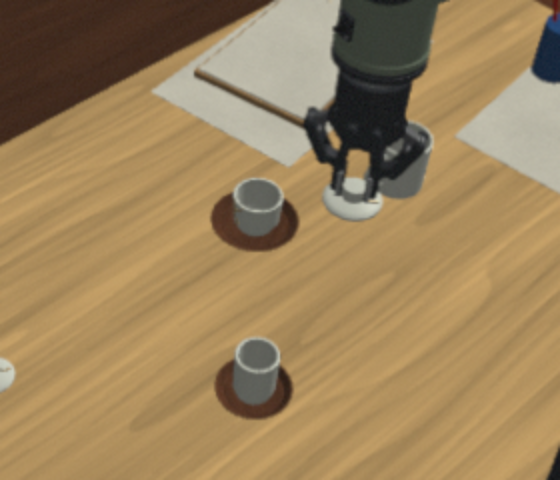

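The picture shows the lid level in the fingers at (353,195). Contact came at 70.6 mm against 70.4 expected, so the plug is in the mouth and I can release.

```bash
python3 - <<'E'
from arm import *
th=np.radians(30)
release(None,200)
movep([560,50,220],rot(th))
pick((658.2,211.3),17,th,200)
place_down((441,-8.6),17.4+69,200,th)
E
```

```text
open t38.1 [ 637.  -201.4   70. ] gap 85.5 F [ 0.4 -0.1  0.2] grip 0.0
hit False
at t43.3 [658.2 211.4  17. ] gap 85.6 F [ 0.1 -1.1 -1. ] grip 0.0
clamped t44.0 [658.3 211.4  17.3] gap 15.6 F [-0.4 -0.4  5.2] grip 58.5
lifted t45.8 [657.9 211.1 199. ] gap 15.4 F [-0.6 -0.9 -1.2] grip 58.5
contact True
down t49.5 [441.   -8.5  86.2] gap 16.0 F [-0.7 -0.4  8.9] grip 59.4
```

Contact came at 86.2 mm against 86.3 expected, so the small lid is seated. I'll release it and check.

```bash
python3 -c "
from arm import *
release(None,220)"; python3 look.py 5
```

```text
open t50.1 [440.7  -8.7  86. ] gap 85.9 F [0.5 0.2 1.9] grip 0.0
top wcup rim 165 [ 637.6 -201.9] 69.1 z 62.8
top wcup saucer 291 [ 637.2 -196.6] 128.2 z 12.3
top wcup knob 120 [ 634.6 -199. ] 57.6 z 79.7
top tcup rim 144 [440.5  -9.1] 53.1 z 78.9
top tcup saucer 195 [441.3  -8.8] 92.5 z 12.6
top tcup knob 54 [438.5  -8. ] 41.0 z 104.3
side wcup rim 186 [ 635.5 -202.4] 71.5 z 62.9
side wcup saucer 151 [ 637.6 -200.2] 120.9 z 12.0
side wcup knob 90 [ 634.  -201.4] 30.0 z 80.1
side tcup rim 219 [439.5  -8.2] 55.8 z 78.7
side tcup saucer 156 [440.5  -8.3] 93.2 z 12.0
side tcup knob 76 [439.9  -6.5] 21.4 z 101.4
end t54.1 [ 300.8 -559.3  300.1] gap 84.9 F [ 0.2 -0.4 -0.4] grip 0.0
```

View pics/c5.png

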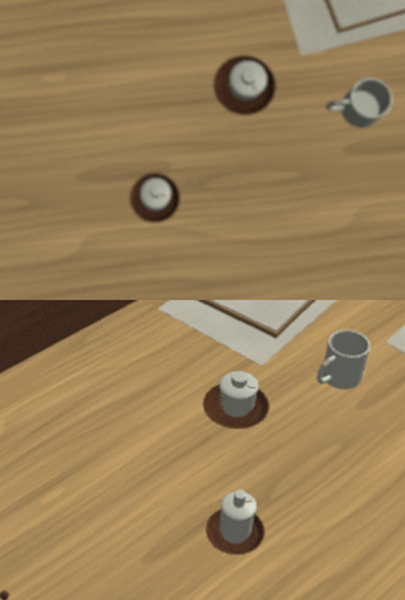

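The picture shows both lids on their cups: wide at top crop (247,78), small at (154,193). I'll check the lids' tilt from the flange heights and that the bystanders haven't moved.

```bash
python3 - <<'E'
from vis import *
for n in("top","side"):
    c=dict(np.load(n+"5.npz")); P=cloud(c).reshape(-1,3)
    for p,z,r0,r1 in(((637.2,-201.5),67,18,32),((440.8,-8.6),82,13,25)):
        d=np.hypot(*(P[:,:2]-p).T); a=P[(d>r0)&(d<r1)&(abs(P[:,2]-z)<7)]
        s=np.linalg.lstsq(np.c_[a[:,:2]-p,np.ones(len(a))],a[:,2],rcond=None)[0]; print(n,len(a),"tilt deg",np.round(np.degrees(s[:2]),1),"z",s[2].round(1))
        k=P[(d<22)&(P[:,2]>z+9)&(P[:,2]<z+30)]; print("  knob",np.round(k[:,:2].mean(0),1),len(k))
    o=dict(np.load(n+"0.npz")); Q=cloud(o).reshape(-1,3)
    for nm,p,h in(("mug",(572,-416),80),("pot",(474,385),100),("bot",(618,433),95)):
        f=lambda X:np.round(X[(np.hypot(*(X[:,:2]-p).T)<50)&(abs(X[:,2]-h)<6)][:,:2].mean(0),1); print("  ",nm,f(Q),f(P))
E
```

```text
top 267 tilt deg [-0.9 -0.4] z 65.9
  knob [ 636.1 -201.5] 80
top 197 tilt deg [-0.8  0.5] z 81.2
  knob [439.6  -8.6] 41
   mug [ 572.1 -418.9] [ 572.1 -419.5]
   pot [472.3 383.5] [471.9 384.7]
   bot [617.3 432.8] [617.  432.5]
side 193 tilt deg [ 0.4 -1.2] z 64.9
  knob [ 635.6 -201. ] 67
side 185 tilt deg [ 0.6 -0.3] z 80.1
  knob [438.4  -6.6] 67
   mug [ 573.3 -413.4] [ 573.  -412.2]
   pot [472.9 386.2] [471.4 386.4]
   bot [616.6 434.3] [617.3 434.3]
```

Both lids are level and at the seated height, and the bystanders are unmoved.

```bash
python3 -c "
from workcell import *
print(finish_job())"
```

```text
the job is handed in; nothing more can be done
None
```

Job handed in at about 54 s of the 128 s allowed: both cups stand centred in their own saucers, both lids measured level and fully seated, and the brush pot, mug and glue bottle did not move.

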